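# Load a plug-in power supply into a hold-down test fixture

## Robot

A 6-joint arm with a two-finger parallel gripper is mounted at the origin on the work surface. World frame = base frame: x ahead of the robot, y to its left, z up, the work surface at z = 0. Lengths are in mm, angles in rad, forces in N, time in s.
With the tool pointing down it reaches from about 350 to 775 mm from the base axis. Payload 7.3 kg.
Tool frame: the origin (TCP) lies on the centre line of the jaws, within the pads' length; the fingertips stand 17 mm ahead of it and the grasp point (between the pads) lies 2 mm behind it; z points along the fingers, y is the line along which they close (so a half turn about z gives the same grasp; the last joint's range is limited). The gripper opens to 92 mm and grips with 3 to 60 N. Pads are 19 mm wide; open, the fingers measure 130 mm over their backs; the gripper's body (75 mm by 190 mm) begins 47 mm behind the grasp point.
Start: joints at [-1.268, 0.342, 1.524, -0, 1.275, -0.146], TCP at [227.813, -473.016, 243.741] pointing down, gripper open.
Joint ranges: [-2.53, 2.53], [-0.77, 2.02], [0.04, 2.7], [-1, 4.14], [0.28, 2.66], [-3.11, 3.11]. Speed limits (rad/s): [2.57, 2.57, 3.14, 3.14, 3.14, 3.14].

## Interface

Orientations are given as [roll, pitch, yaw] about the fixed x, y, z axes, in that order (R = Rz(yaw) Ry(pitch) Rx(roll)).
In Python, from plant import bot gives the robot as it stands. The module is installed in compiled form; this text tells all that it offers.
- The arm moves only by the shell command python3 -m pendant 'ROWS'. ROWS is JSON, a list of rows, each a list of 3 entries, a list of its own where there are three numbers: the shift along the world's x, y, z as a fraction of full scale, then the turn, a rotation vector about the world's x, y, z as a fraction of full scale, then the opening, from -1 (shut) to 1 (fully open), so that 0 is half open. In form: [[[tx, ty, tz], [rx, ry, rz], claw], ...]. A call has exactly 10 rows; each row shifts and turns the commanded pose from where the row before left it; what a row does not reach is not made up. Full scale, the value 1, is 30 mm for a shift and 0.12 rad for a turn. A row lasts 1/12 s, in which the tool goes at most 41.7 mm and 7.16 degrees, less where a joint would pass 70% of its speed; a pose out of reach is approached as far as the arm can. A call with a number of a shift or a turn outside -1 to 1 is refused whole. A call with a gripper value outside its range is refused whole. The fingers move at their own pace and stop on an object; the grip force is fixed at half the most. Time passes only in rows, so rows that do not move let the fingers close, or fill a call up. It gives the time, the measured TCP pose, the force, the opening and the grip force at its end, in the units of the state.
- bot.get_obs(): the state, without advancing time (a new reading comes with each control period).
- bot.capture(name): name is "side" or "top"; returns the picture (480x640x3 uint8, blue, green, red); there is no depth.
- bot.camera_params(name): a dict with "fovy" (degrees; the focal length in pixels is half the picture's height over the tangent of half this angle, whatever the lens; pixels are square), "cx", "cy" (the principal point, pixels), "distortion" ([k1, k2, p1, p2, k3] as OpenCV has them; the pictures are not rectified), "camera_from_world" (4x4, takes a point from world to camera coordinates). Camera axes: x right, y down, z forward; pixel columns grow to the right and rows downward; lengths in mm; the calibration is good to about 2 mm. A picture is of the moment at which its call begins. camera_params takes no time and is no camera call.
- bot.close_job(): hands the job in; it is judged then, once.
The state is a dict: "time": time; "joint_positions": joint angles; "dq": joint speeds; "tau": joint torques, N m; "tool_pos": TCP position; "tcp_rot": TCP orientation; "contact_force": force on the tool from outside, world axes, zero at the start; "moment": the same for the moment, N m; "grip_width": finger opening in mm; "finger_force": force on a finger pad.
Only numpy, scipy, OpenCV 4.12 (cv2) and the standard library are available. Lean on these libraries where they do the work, as an engineer would, in place of code of your own. Each camera call takes 0.05 s, during which the arm holds its last target. There are 200 camera calls.

## Task

Set the test fixture up with the power supply that has the orange handle: swing the red-knobbed arrest lever out to release the blue hold-down beam, swing the beam up until it leans back on its own, and lay the supply flat in the nest, handle towards the lever end, either broad side up. Then lower the beam onto it and swing the lever back against its stop so that the beam is pressed fully home and arrested. The supply must not be dropped or left to topple over, nor the raised beam to fall shut; leave everything else on the bench where it is.

Things in the scene. Friction and masses are not known exactly. Their poses are not given: they have to be found in the camera images.
- fixture: test fixture on the bench, fixed: aluminium base 160 (x) x 290 (y) x 14 mm, origin under its centre at bench height, z up, y from the hinge end (-y) to the arrest lever end (+y), -x the side nearer the robot. Hinge cheeks at y -120 mm, 94 mm high; lever post 88 mm high at x -65, y 85; beam rest pin 73 mm high at x 48, y 85; lamp box at x 58, y -75, 36 mm high
- nest (a point): centre of the nest's floor, 18 mm above the bench, axes as the fixture's. The supply's case lies with its middle over this point, its length along the fixture's y, handle to +y. The guides leave 4 mm free on each side, connector block and end ledge 4 mm at each end
- guides (a point): same spot as the nest point, for the guides: two white ones on each long side, 57 mm either way along y from here, 20 mm long, inner faces 32 mm from the middle line, tops 60 mm above the bench and flared outwards; between them room for fingers (y -45 to +45 mm from here). Black connector block 46 mm high from y -74 mm; white end ledge 26 mm high at y 74 to 80 mm, the handle passes over it
- beam (a joint): angle of the blue hold-down beam, rad: 0 = down, fully home; grows as its grip end rises; past 1.57 it leans back and stays by itself, stop at 1.70. 0.5 kg, about 3 N at the grip; let go from high up it falls shut hard. A sprung presser under it (4 to 9 N) meets the supply just before home: with the supply in and the lever out the beam rests at about 0.01, and the lever's cam draws it to 0
- beam_hinge (a point): point on the beam's hinge axis, on the fixture's middle line 78 mm above the bench; the axis is parallel to the fixture's x. The beam is 44 mm wide and 14 mm thick, its underside 71 mm above the bench when down, the presser 17 mm lower, 125 mm from the hinge
- beam_bar (a point): middle of the black grip bar at the beam's free end: round, 14 mm thick, 50 mm long, parallel to the fixture's x, 255 mm from the hinge axis (78 mm above the bench when down, 331 mm when up). 49 mm clear between its side arms, 33 mm between bar and beam end, so fingers pointing down can straddle it all the way up and down while it turns between them
- arrest (a joint): angle of the arrest lever about its upright axis, rad: 0 = arrested, at its stop, arm along the fixture's +y, cam over a lug of the beam; grows anticlockwise seen from above; at its other stop, 1.75, the arm points to the fixture's -x and 0.18 rad towards the hinge. The cam is clear of the beam from about 1.3 on. It stays where left; 1 to 4 N at the knob
- lever_axis (a point): point on the arrest lever's upright axis, 89 mm above the bench
- lever_knob (a point): middle of the red round knob at the end of the lever's arm: 22 mm thick, upright, 65 mm from the lever's axis; this point is 117 mm above the bench, the knob's top 134 mm, the top of the 16 mm wide arm under it 98 mm
- psu: the power supply with the ORANGE handle: steel case 56 (x) x 38 (y) x 140 (z) mm, 0.5 to 0.75 kg, both broad sides alike; origin at the middle of its connector end (its underside as it stands), z along its length towards the handle, x along its width and handle bar, y through its thickness
- psu_center (a point): middle of the orange-handled supply's case, 70 mm from the connector end
- psu_handle (a point): middle of the orange handle bar: round, 10 mm thick, 40 mm clear between its arms, parallel to the supply's x, 172 mm from the connector end, 27 mm clear between bar and case. The bar turns between the fingers like a hinge
- carrier: blue divided carrier, 206 (x) x 52 (y) x 65 mm high, fixed; origin under its centre; three bays in a row along its x, 67 mm apart, each with one supply standing upright, handle up, width along the row; floor 4 mm thick, 2 to 4 mm of play around each supply
- table: the bench with its green top at height 0; the middle of it, between carrier and fixture, is free
- psu_b: another supply of the same size with a BLACK handle, standing in the carrier; leave it
- psu_c: another supply of the same size with a BLACK handle, standing in the carrier; leave it
- multimeter: yellow handheld meter 78 x 160 x 36 mm, lying; leave it
- fan: cooling fan with a red hub, 92 x 92 x 38 mm, lying; leave it
- heatsink: finned aluminium heat sink 60 x 100 x 34 mm; leave it
- board: green circuit board 100 x 140 mm on standoffs, parts up to 40 mm high; leave it
- mouse: black computer mouse 105 x 60 x 32 mm; leave it

How it is judged (in metres and radians):
On the way, in this order (a step that is already met when the one before it is completed fails the run):
1. the arrest lever is swung out and the beam released, still down (value of joint arrest above 1.3 rad and value of joint beam below 0.1 rad), for 0.1 s.
2. the beam is swung up past upright (value of joint beam above 1.58 rad), for 0.2 s.
3. the supply lies let go in the nest, handle to the lever end, with the beam still up (x of psu_center in the frame of fixture between -0.006 and 0.006 m and y of psu_center in the frame of fixture between -0.003 and 0.013 m and z of psu_center in the frame of fixture between 0.034 and 0.04 m and angle between the z axis of psu and the y axis of fixture, either way round below 0.06 rad and angle between the y axis of psu and the z axis of fixture, either way round below 0.05 rad and y of psu_handle in the frame of fixture above 0.09 m and value of joint beam above 1.4 rad and linear speed of psu below 0.02 m/s and contact force between the fingers and psu below 0.5 N), for 0.2 s.
4. the beam is lowered onto the supply, the lever still out (x of psu_center in the frame of fixture between -0.006 and 0.006 m and y of psu_center in the frame of fixture between -0.003 and 0.013 m and z of psu_center in the frame of fixture between 0.034 and 0.04 m and angle between the z axis of psu and the y axis of fixture, either way round below 0.06 rad and angle between the y axis of psu and the z axis of fixture, either way round below 0.05 rad and y of psu_handle in the frame of fixture above 0.09 m and value of joint beam below 0.05 rad and value of joint arrest above 1 rad), for 0.2 s.
At the end, for the whole second after the job is handed in: The orange-handled supply lies at rest in the nest (middle of its case within 6 mm sideways and 8 mm lengthwise of the nest's, aligned and level within 0.05 rad, handle to the lever end), the beam is under 0.006 rad and the arrest lever within 0.2 rad of its stop (x of psu_center in the frame of fixture between -0.006 and 0.006 m and y of psu_center in the frame of fixture between -0.003 and 0.013 m and z of psu_center in the frame of fixture between 0.034 and 0.04 m and angle between the z axis of psu and the y axis of fixture, either way round below 0.06 rad and angle between the y axis of psu and the z axis of fixture, either way round below 0.05 rad and y of psu_handle in the frame of fixture above 0.09 m and value of joint arrest below 0.2 rad and value of joint beam below 0.006 rad and linear speed of psu below 0.02 m/s); the robot touches nothing.
It fails at once if another supply or another thing on the bench is pushed more than 30 mm (distance of any of psu_b, psu_c, multimeter, fan, heatsink, board, mouse from where it was at the start of the episode above 0.03 m).
It fails at once if one of the other supplies is tipped (angle between any of psu_b, psu_c's own z axis and vertical above 0.3 rad).
It fails at once if the supply is let fall over (angular speed of psu above 7 rad/s).
It fails at once if the supply is dropped or banged down on the bench or the fixture (contact force between psu and table above 150 N or contact force between psu and fixture above 150 N).
It fails at once if the beam is let fall shut (velocity of joint beam below -3.2 rad/s and value of joint beam below 0.5 rad).
It also fails if it takes over 72 s, if anything falls off the work surface, if the arm or the gripper's body presses on something with over 40 N, if the wrist force passes 120 N, or if a joint passes its speed limit or range.

## Working session

There is one attempt and no reset: what is moved stays moved. The work goes in short steps, Python scripts to look and compute and a shell command to move; the robot and the scene stay as the last step left them, time stands still between calls to the robot, and variables do not carry over. Pictures are saved under pics/ and viewed, at most 10 in all, crops included, and the job is handed in when it is done.

```bash
mkdir -p pics
python3 - <<'E'
from plant import bot
import cv2
for n in("top","side"):
    cv2.imwrite(f"pics/{n}0.png",bot.capture(n)); p=bot.camera_params(n); print(n,p)
o=bot.get_obs();print(o)
E
```

```text
top {'fovy': 45.93505677049842, 'cx': 313.05351858502326, 'cy': 242.4891627171824, 'distortion': array([0.03026123, 0.        , 0.        , 0.        , 0.        ]), 'camera_from_world': array([[ 2.05733766e-02, -9.99731931e-01, -1.06208141e-02,
         1.35758518e+01],
       [-9.89661781e-01, -1.88557140e-02, -1.42176022e-01,
         5.64819377e+02],
       [ 1.41937646e-01,  1.34360547e-02, -9.89784409e-01,
         1.33157629e+03],
       [ 0.00000000e+00,  0.00000000e+00,  0.00000000e+00,
         1.00000000e+00]])}
side {'fovy': 45.379505750737145, 'cx': 312.6287888501081, 'cy': 239.71188145911265, 'distortion': array([-0.13479523,  0.        ,  0.        ,  0.        ,  0.        ]), 'camera_from_world': array([[-9.95457387e-01, -9.51562443e-02, -3.14333879e-03,
         5.37670197e+02],
       [-6.90308041e-02,  7.44101892e-01, -6.64490122e-01,
         1.29483637e+02],
       [ 6.55693487e-02, -6.61254613e-01, -7.47290437e-01,
         1.33999620e+03],
       [ 0.00000000e+00,  0.00000000e+00,  0.00000000e+00,
         1.00000000e+00]])}
{'time': 0.1, 'joint_positions': array([-1.26802131e+00,  3.42629065e-01,  1.52489358e+00, -8.94012901e-06,
        1.27541536e+00, -1.46008903e-01]), 'dq': array([-7.01360121e-04, -1.35904568e-03, -2.79683602e-03, -5.29797615e-05,
        7.60996286e-04, -1.57743943e-03]), 'tau': array([ 1.24528200e-03, -4.32003558e+01, -2.44696158e+01,  7.18374504e-02,
        5.25989605e-02, -7.37839537e-05]), 'tool_pos': array([ 227.69498318, -472.68427728,  243.13664095]), 'tcp_rot': array([-3.14026037e+00, -1.87277471e-04,  4.48786403e-01]), 'contact_force': array([-0.12154577, -0.41769343,  0.56262468]), 'moment': array([ 0.00366679, -0.0098772 ,  0.01246374]), 'finger_force': 0.0, 'grip_width': 91.7775830722727}
```

View pics/top0.png

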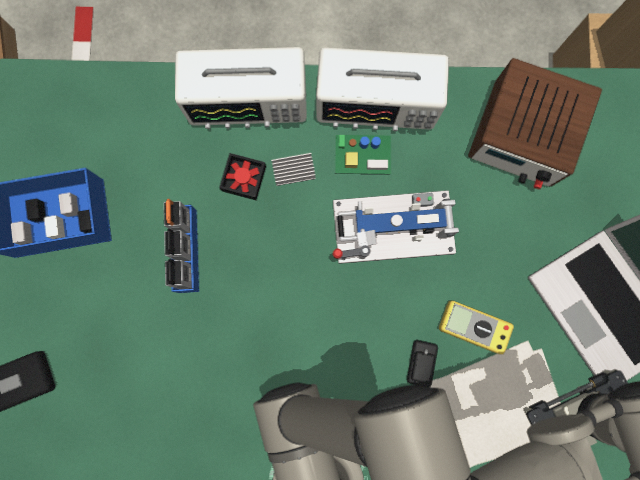

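View pics/side0.png

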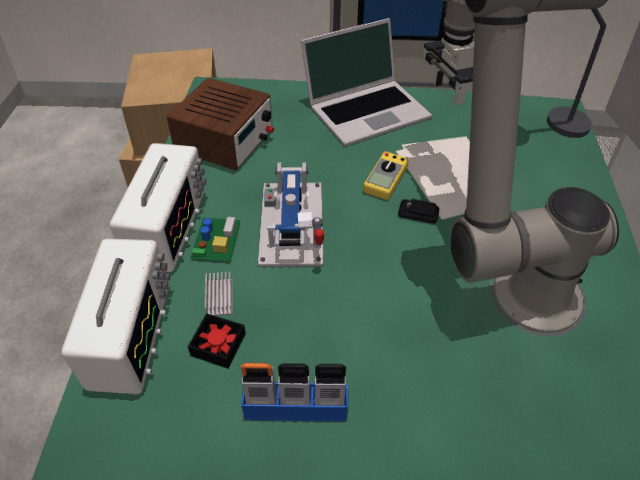

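The top view shows the fixture at about (333–456, 191–262) with its lever end to the left. The red knob is at (338,254), and the orange-handled supply is in the carrier at (172,213). In the side view the knob is at (319,236) and the orange handle at (257,370). Next I'll enlarge these for fine measurement.

Run:
```python
import cv2,numpy as np
t=cv2.imread("pics/top0.png");s=cv2.imread("pics/side0.png")
def c(im,x,y,w,h,W,H):
    r=cv2.resize(im[y:y+h,x:x+w],(W,H),interpolation=cv2.INTER_CUBIC)
    k=W//w
    for i in range(0,w,10):
        cv2.line(r,(i*k,0),(i*k,4 if i%50 else 10),(0,255,255),1)
    for i in range(0,h,10): cv2.line(r,(0,i*k),(4,i*k),(0,255,255),1)
    return r
a=np.zeros((600,800,3),np.uint8)
a[0:320,0:520]=c(t,330,188,130,80,520,320)
a[0:400,540:740]=c(t,155,195,50,100,200,400)
a[330:600,0:480]=c(s,235,355,120,67,480,268)[:270] if 0 else np.vstack([c(s,235,355,120,67,480,268),np.zeros((2,480,3),np.uint8)])
cv2.imwrite("pics/crop1.png",a)
cv2.imwrite("pics/crop2.png",c(s,250,155,90,120,450,600))
```

```text
(no output)
```

View pics/crop1.png

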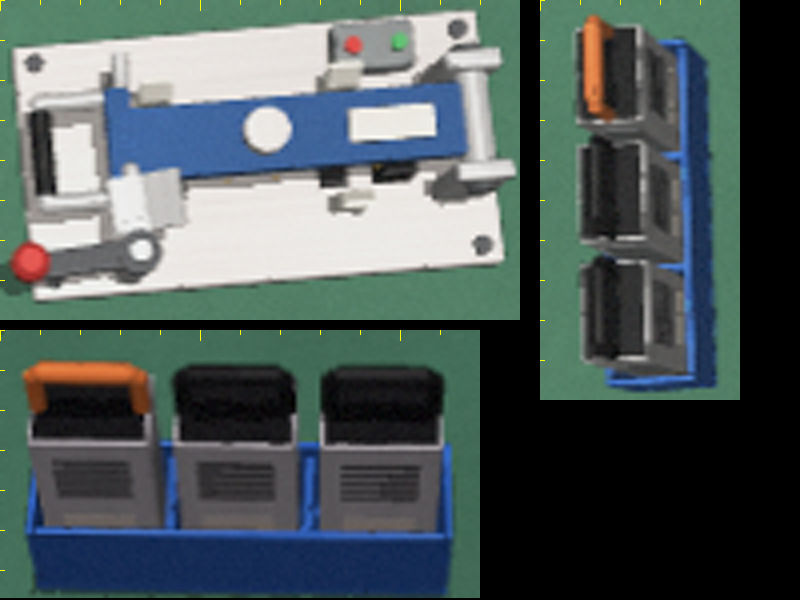

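View pics/crop2.png

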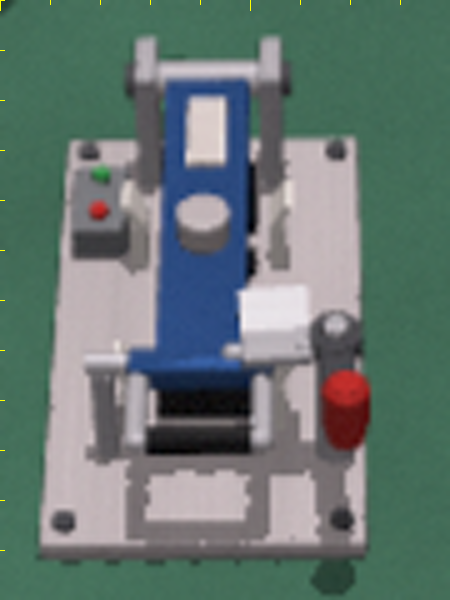

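Crop 1 gives the fixture base corners in the top view: (333,200), (449,190.5), (456,253.5) and (338.5,263). It also gives the knob at (337.5,253.5) and the grip bar at (340,226). Crop 2 gives the same features in the side view. Next I'll fit the fixture and carrier poses.

```bash
cat > h.py <<'E'
import cv2,numpy as np,json
from plant import bot
from scipy.optimize import least_squares
P={n:bot.camera_params(n) for n in("top","side")}
def proj(n,X):
    p=P[n];f=240/np.tan(np.radians(p["fovy"]/2));T=p["camera_from_world"]
    K=np.array([[f,0,p["cx"]],[0,f,p["cy"]],[0,0,1.]])
    return cv2.projectPoints(np.float64(X).reshape(-1,1,3),cv2.Rodrigues(T[:3,:3])[0],T[:3,3],K,p["distortion"])[0].reshape(-1,2)
def fit(obs,x0):
    # obs: (cam,(local xyz),(u,v))
    def w(q,l):
        c,s=np.cos(q[2]),np.sin(q[2]);return [q[0]+c*l[0]-s*l[1],q[1]+s*l[0]+c*l[1],l[2]]
    r=lambda q:np.concatenate([(proj(n,[w(q,l)])[0]-m) for n,l,m in obs])
    s=least_squares(r,x0,x_scale=[100,100,.1],loss="soft_l1")
    return s.x,r(s.x).reshape(-1,2).round(1)
E
python3 - <<'E'
from h import *
T=lambda X,Y:(330+X/4-.4,188+Y/4-.4)
S=lambda X,Y:(250+X/5-.4,155+Y/5-.4)
o=[("top",(80,145,14),T(13,47)),("top",(80,-145,14),T(475,10)),("top",(-80,-145,14),T(503,260)),("top",(-80,145,14),T(34,298)),
("top",(-65,150,134),T(31,260)),("top",(-65,85,98),T(143,250)),("top",(0,135,85),T(41,153)),
("side",(80,-145,14),S(70,140)),("side",(-80,-145,14),S(357,138)),("side",(80,145,14),S(40,547)),("side",(-80,145,14),S(367,546)),
("side",(-65,150,134),S(346,383)),("side",(0,135,82),S(198,433))]
q,r=fit(o,[530,-50,0]);print("fixture",q.round(3));print(r.tolist())
qt,_=fit([a for a in o if a[0]=="top"],q);qs,_=fit([a for a in o if a[0]=="side"],q);print(qt,qs)
C=lambda X,Y:(155+(X-540)/4-.4,195+Y/4-.4)
D=lambda X,Y:(235+X/4-.4,355+(Y-330)/4-.4)
o=[("top",(67,0,181),C(595,66)),("top",(0,0,181),C(599,188)),("top",(-67,0,181),C(600,310)),
("side",(67,0,179),D(86,370)),("side",(0,0,179),D(234,373)),("side",(-67,0,179),D(382,373)),
("side",(103,26,65),D(28,534)),("side",(-103,26,65),D(451,534))]
q,r=fit(o,[500,350,0]);print("carrier",q.round(3));print(r.tolist())
c,s=np.cos(q[2]),np.sin(q[2]);print("psu by row",q[0]+67*c,q[1]+67*s)
def tri(u,z):
    return least_squares(lambda p:np.concatenate([proj(n,[[p[0],p[1],z]])[0]-m for n,m in u]),[560,350])
for nm,(u,z) in dict(psu=([("top",C(595,66))],181),psus=([("side",D(86,370))],179),).items():print(nm,tri(u,z).x)
E
```

```text
fixture [ 6.12466e+02 -1.73230e+02  1.04000e-01]
[[-0.6, 0.4], [-0.1, -0.3], [0.6, 0.7], [-0.0, 1.2], [-0.3, -1.4], [-0.8, 0.7], [0.4, 0.2], [-0.6, -0.4], [0.0, -0.5], [-0.4, -0.3], [0.3, -0.7], [-1.6, -0.0], [0.1, 0.5]]
[ 6.13239652e+02 -1.73505087e+02  1.04551617e-01] [ 6.11593008e+02 -1.72562671e+02  1.04164505e-01]
carrier [5.41896e+02 3.36537e+02 8.90000e-02]
[[-0.5, -0.4], [-0.5, -0.7], [0.2, -0.6], [-0.1, -0.1], [0.3, -0.6], [0.8, -0.4], [-0.4, -0.2], [1.2, 0.6]]
psu by row 608.6339881512944 342.4611785301685
psu [607.70413052 341.28130093]
psus [608.44840006 342.7163625 ]
```

```bash
python3 -m pendant '[[[0.67,0.98,0],[0,0,-0.61],-0.1],[[0.67,0.98,0],[0,0,-0.61],-0.1],[[0.67,0.98,0],[0,0,-0.61],-0.1],[[0.67,0.98,0],[0,0,-0.61],-0.1],[[0.67,0.98,0],[0,0,-0.61],-0.1],[[0.67,0.98,0],[0,0,-0.61],-0.1],[[0.67,0.98,0],[0,0,-0.61],-0.1],[[0.67,0.98,0],[0,0,-0.61],-0.1],[[0.67,0.98,0],[0,0,-0.61],-0.1],[[0.67,0.98,0],[0,0,-0.61],-0.1]]' && python3 -m pendant '[[[0.67,0.98,0],[0,0,-0.61],-0.1],[[0.67,0.98,0],[0,0,-0.61],-0.1],[[0.67,0.98,0],[0,0,-0.61],-0.1],[[0.67,0.98,-0.5],[0,0,-0.61],-0.1],[[0.67,0.98,-0.5],[0,0,-0.61],-0.1],[[0,0,-0.5],[0,0,0],-0.1],[[0,0,-0.5],[0,0,0],-0.1],[[0,0,0],[0,0,0],-0.1],[[0,0,0],[0,0,0],-0.1],[[0,0,0],[0,0,0],-0.1]]'
```

```text
time: 0.93
tool_pos: [429.3, -177.3, 243.6]
tcp_rot: [3.142, 0.0, -0.287]
contact_force: [0.8, -1.2, 0.6]
grip_width: 41.0
finger_force: 0.0
time: 1.77
tool_pos: [529.6, -32.4, 184.4]
tcp_rot: [-3.141, -0.001, -0.65]
contact_force: [-0.1, -0.2, 0.2]
grip_width: 41.0
finger_force: 0.0
```

```bash
python3 -m pendant '[[[0,0.03,-0.5],[0,0,0],-0.1],[[0,0,-0.5],[0,0,0],-0.1],[[0,0,-0.5],[0,0,0],-0.1],[[0,0,-0.5],[0,0,0],-0.1],[[0,0,-0.1],[0,0,0],-0.1],[[0,0,0],[0,0,0],-0.1],[[0,0,0],[0,0,0],-0.4],[[0,0,0],[0,0,0],-0.4],[[0,0,0],[0,0,0],-0.4],[[0,0,0],[0,0,0],-0.4]]' && python3 -m pendant '[[[-0.34,-0.07,0],[0,0,0],-0.4],[[-0.32,-0.12,0],[0,0,0],-0.4],[[-0.3,-0.17,0],[0,0,0],-0.4],[[-0.27,-0.22,0],[0,0,0],-0.4],[[-0.23,-0.26,0],[0,0,0],-0.4],[[-0.19,-0.29,0],[0,0,0],-0.4],[[-0.14,-0.32,0],[0,0,0],-0.4],[[-0.09,-0.34,0],[0,0,0],-0.4],[[-0.03,-0.34,0],[0,0,0],-0.4],[[0.02,-0.35,0],[0,0,0],-0.4]]' && python3 -m pendant '[[[0.03,-0.17,0],[0,0,0],-0.4],[[0,0,0],[0,0,0],-0.4],[[0,0,0],[0,0,0],-0.4],[[0,0,0],[0,0,0],-0.1],[[0,0,0],[0,0,0],-0.1],[[0,0,0.5],[0,0,0],-0.1],[[0,0,0.8],[0,0,0],-0.1],[[0,0,0.8],[0,0,0],-0.1],[[0,0,0],[0,0,0],-0.1],[[0,0,0],[0,0,0],-0.1]]'
python3 - <<'E'
from h import *
a=cv2.resize(bot.capture("top")[170:290,300:470],(680,480),interpolation=2);b=cv2.resize(bot.capture("side")[140:290,240:400],(640,600),interpolation=2)
cv2.imwrite("pics/lev.png",np.hstack([cv2.resize(a,(400,282)),cv2.resize(b,(300,282))]))
E
```

```text
time: 2.6
tool_pos: [529.7, -31.2, 121.6]
tcp_rot: [-3.141, -0.001, -0.649]
contact_force: [0.7, 0.7, 0.1]
grip_width: 27.5
finger_force: 0.0
time: 3.43
tool_pos: [472.5, -106.9, 120.8]
tcp_rot: [3.141, -0.0, -0.65]
contact_force: [0.1, 1.5, -0.5]
grip_width: 27.9
finger_force: 0.4
time: 4.27
tool_pos: [474.2, -110.5, 184.8]
tcp_rot: [-3.141, -0.003, -0.648]
contact_force: [0.7, -0.3, 0.6]
grip_width: 41.4
finger_force: 0.0
```

View pics/lev.png

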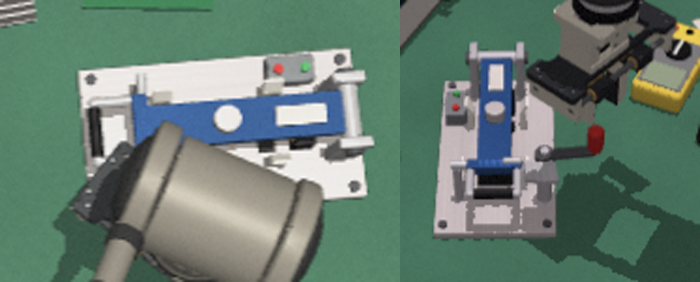

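The lever is out: its arm points to fixture -x in the side view, with the knob at about (595,138) of the composite. Next is the grip bar.

```bash
python3 -m pendant '[[[0.59,0.34,0],[0,0,0.9],-0.43],[[0.59,0.34,0],[0,0,0.9],-0.43],[[0.59,0.34,0],[0,0,0.9],-0.43],[[0.59,0.34,0],[0,0,0.9],-0.43],[[0.59,0.34,0],[0,0,0.9],-0.43],[[0.59,0.34,0],[0,0,0.9],-0.43],[[0.59,0.34,0],[0,0,0.88],-0.43],[[0,0,-0.9],[0,0,0],-0.43],[[0,0,-0.9],[0,0,0],-0.43],[[0,0,0],[0,0,0],-0.43]]' && python3 -m pendant '[[[0,0,-0.5],[0,0,0],-0.43],[[0,0,-0.5],[0,0,0],-0.43],[[0,0,-0.5],[0,0,0],-0.43],[[0,0,-0.15],[0,0,0],-0.43],[[0,0,0],[0,0,0],-0.43],[[0,0,0],[0,0,0],-1],[[0,0,0],[0,0,0],-1],[[0,0,0],[0,0,0],-1],[[0,0,0],[0,0,0],-1],[[0,0,0],[0,0,0],-1]]'
```

```text
time: 5.2
tool_pos: [593.7, -38.1, 123.1]
tcp_rot: [-3.138, 0.012, 0.105]
contact_force: [-1.4, -0.0, -0.9]
grip_width: 26.4
finger_force: 0.0
time: 6.03
tool_pos: [598.2, -41.2, 81.4]
tcp_rot: [3.138, -0.002, 0.104]
contact_force: [0.2, -7.1, -2.0]
grip_width: 13.4
finger_force: 30.0
```

Run:
```python
import numpy as np
th=np.linspace(0,1.64,21);p=255*np.c_[-.1038*np.cos(th),.9946*np.cos(th),np.sin(th)]/30
print(np.diff(p,axis=0).round(2).tolist())
```

```text
[[0.0, -0.03, 0.7], [0.01, -0.09, 0.69], [0.01, -0.14, 0.68], [0.02, -0.2, 0.67], [0.03, -0.25, 0.65], [0.03, -0.3, 0.63], [0.04, -0.35, 0.6], [0.04, -0.4, 0.57], [0.05, -0.44, 0.53], [0.05, -0.49, 0.5], [0.05, -0.53, 0.45], [0.06, -0.56, 0.41], [0.06, -0.59, 0.36], [0.06, -0.62, 0.31], [0.07, -0.64, 0.26], [0.07, -0.66, 0.21], [0.07, -0.68, 0.15], [0.07, -0.69, 0.09], [0.07, -0.69, 0.04], [0.07, -0.69, -0.02]]
```

```bash
python3 -m pendant '[[[0,-0.1,0.7],[0,0,0],-1],[[0.01,-0.09,0.69],[0,0,0],-1],[[0.01,-0.14,0.68],[0,0,0],-1],[[0.02,-0.2,0.67],[0,0,0],-1],[[0.03,-0.25,0.65],[0,0,0],-1],[[0.03,-0.3,0.63],[0,0,0],-1],[[0.04,-0.35,0.6],[0,0,0],-1],[[0.04,-0.4,0.57],[0,0,0],-1],[[0.05,-0.44,0.53],[0,0,0],-1],[[0.05,-0.49,0.5],[0,0,0],-1]]'
```

```text
time: 6.87
tool_pos: [606.1, -119.0, 270.0]
tcp_rot: [-3.137, -0.004, 0.106]
contact_force: [0.8, 11.2, 5.0]
grip_width: 12.9
finger_force: 30.0
```

```bash
python3 -m pendant '[[[0.05,-0.53,0.45],[0,0,0],-1],[[0.06,-0.56,0.41],[0,0,0],-1],[[0.06,-0.59,0.36],[0,0,0],-1],[[0.06,-0.62,0.31],[0,0,0],-1],[[0.07,-0.64,0.26],[0,0,0],-1],[[0.07,-0.66,0.21],[0,0,0],-1],[[0.07,-0.68,0.15],[0,0,0],-1],[[0.07,-0.69,0.09],[0,0,0],-1],[[0.07,-0.69,0.04],[0,0,0],-1],[[0.07,-0.69,-0.02],[0,0,0],-1]]' && python3 -m pendant '[[[0,0,0],[0,0,0],-1],[[0,0,0],[0,0,0],-1],[[0,0,0],[0,0,0],-1],[[0,0,0],[0,0,0],-1],[[0,0,0],[0,0,0],-1],[[0,0,0],[0,0,0],-1],[[0,0,0],[0,0,0],-1],[[0,0,0],[0,0,0],-1],[[0,0,0],[0,0,0],-1],[[0,0,0],[0,0,0],-1]]'
```

```text
time: 7.7
tool_pos: [625.7, -312.6, 337.2]
tcp_rot: [3.141, -0.004, 0.105]
contact_force: [2.8, 1.6, 4.0]
grip_width: 13.1
finger_force: 30.0
time: 8.53
tool_pos: [625.5, -312.4, 337.0]
tcp_rot: [3.139, -0.003, 0.105]
contact_force: [1.4, -0.6, 5.9]
grip_width: 12.8
finger_force: 30.0
```

```bash
python3 -m pendant '[[[0,0,0],[0,0,0],0],[[0,0,0],[0,0,0],0],[[0,0,0],[0,0,0],0],[[0,0,0],[0,0,0],0],[[0,0,0.5],[0,0,0],0],[[0,0,0.8],[0,0,0],0],[[0,0,0.5],[0,0,0],0],[[-0.03,0.9,0],[0,0,0],0],[[-0.03,0.99,0],[0,0,0],0],[[-0.03,0.99,0],[0,0,0],0]]' && python3 -m pendant '[[[-0.03,0.99,0],[0,0,0],0],[[-0.03,0.99,0],[0,0,0],0],[[-0.03,0.99,0],[0,0,0],0],[[-0.03,0.99,0],[0,0,0],0],[[-0.03,0.99,0],[0,0,0],0],[[-0.03,0.99,-0.5],[0,0,0],0],[[-0.03,0.99,-0.5],[0,0,0],0],[[-0.03,0.99,-0.5],[0,0,0],0],[[-0.03,0.99,-0.5],[0,0,0],0],[[-0.03,0.99,-0.5],[0,0,0],0]]' && python3 -m pendant '[[[-0.03,0.99,-0.5],[0,0,0],-0.3],[[-0.03,0.99,-0.5],[0,0,0],-0.3],[[-0.03,0.99,-0.5],[0,0,0],-0.3],[[-0.03,0.99,-0.5],[0,0,0],-0.3],[[-0.03,0.99,-0.5],[0,0,0],-0.3],[[0,0.99,0],[0,0,0],-0.3],[[0,0.99,0],[0,0,0],-0.3],[[0,0.99,0],[0,0,0],-0.3],[[0,0.97,0],[0,0,0],-0.3],[[0,0,0],[0,0,0],-0.3]]'
python3 - <<'E'
from h import *
print(bot.get_obs()["tool_pos"])
t=bot.capture("top");s=bot.capture("side")
cv2.imwrite("pics/up.png",np.hstack([cv2.resize(t[180:310,140:470],(0,0),fx=1.3,fy=1.3,interpolation=2),cv2.resize(s[130:260,220:400],(0,0),fx=1.3,fy=1.3,interpolation=2)]))
E
```

```text
time: 9.37
tool_pos: [622.3, -225.7, 388.1]
tcp_rot: [-3.141, 0.001, 0.103]
contact_force: [0.5, 0.8, -0.4]
grip_width: 46.1
finger_force: 0.0
time: 10.2
tool_pos: [613.1, 72.3, 312.9]
tcp_rot: [3.142, 0.0, 0.104]
contact_force: [0.1, -0.2, -0.4]
grip_width: 46.3
finger_force: 0.0
time: 11.03
tool_pos: [607.6, 343.0, 237.7]
tcp_rot: [-3.14, 0.001, 0.109]
contact_force: [0.1, 0.1, 0.2]
grip_width: 32.3
finger_force: 0.0
[607.62197521 342.96435178 237.67862821]
```

View pics/up.png

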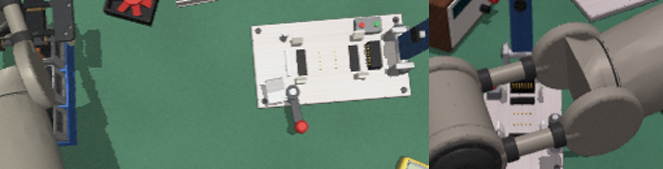

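The top view shows the beam leaning back, the nest open and the lever out. Next I'll descend on the orange handle and grip it.

```bash
python3 -m pendant '[[[0.02,-0.03,-0.6],[0,0,-0.1],-0.3],[[0,0,-0.6],[0,0,0],-0.3],[[0,0,-0.4],[0,0,0],-0.3],[[0,0,-0.16],[0,0,0],-0.3],[[0,0,0],[0,0,0],-0.3],[[0,0,0],[0,0,0],-1],[[0,0,0],[0,0,0],-1],[[0,0,0],[0,0,0],-1],[[0,0,0],[0,0,0],-1],[[0,0,0],[0,0,0],-1]]'
python3 - <<'E'
from h import *
# fixture corners/guides zoom from top image, beam up
t=bot.capture("top");r=cv2.resize(t[185:270,325:465],(0,0),fx=5,fy=5,interpolation=2)
cv2.imwrite("pics/nest.png",r)
E
```

```text
time: 11.97
tool_pos: [610.1, 337.0, 187.0]
tcp_rot: [-3.141, -0.002, 0.092]
contact_force: [0.1, 1.1, 2.6]
grip_width: 8.9
finger_force: 30.0
```

View pics/nest.png

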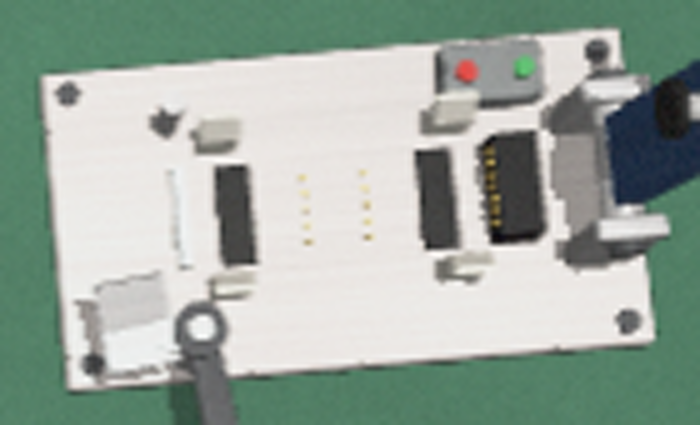

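The nest picture shows base corners at (42,76), (619,30), (653,342) and (69,390) in the crop, and guide tops around (218,132), (233,285), (450,112) and (468,265). I'll regrip 2 mm deeper and better centred, and refine the nest position from these.

```bash
python3 -m pendant '[[[0,0,0],[0,0,0],-0.5],[[0,0,0],[0,0,0],-0.5],[[0,0.12,-0.08],[0,0,0],-0.5],[[0,0,0],[0,0,0],-0.5],[[0,0,0],[0,0,0],-1],[[0,0,0],[0,0,0],-1],[[0,0,0],[0,0,0],-1],[[0,0,0],[0,0,0],-1],[[0,0,0],[0,0,0],-1],[[0,0,0],[0,0,0],-1]]'
python3 - <<'E'
from h import *
T=lambda X,Y:(325+X/5-.4,185+Y/5-.4)
o=[("top",(80,145,14),T(42,76)),("top",(80,-145,14),T(619,30)),("top",(-80,-145,14),T(653,340)),("top",(-80,145,14),T(69,387))]
q,r=fit(o,[612,-174,.1]);print(q,r.tolist())
g=[("top",(36,62,60),T(218,132)),("top",(-36,62,60),T(233,285)),("top",(36,-52,60),T(450,112)),("top",(-36,-52,60),T(468,265))]
print(fit(g,[612,-174,.1]))
print(fit([("top",(-65,85,98),T(202,326)),("top",(0,82,26),T(180,220))],[612,-174,.1]))
E
```

```text
time: 12.85
tool_pos: [609.6, 340.3, 183.2]
tcp_rot: [3.141, 0.001, 0.092]
contact_force: [-0.4, 0.8, -2.1]
grip_width: 8.7
finger_force: 30.0
[ 6.13313967e+02 -1.73491523e+02  9.92597753e-02] [[-0.5, -0.7], [0.2, -0.8], [0.7, 0.7], [-0.4, 0.7]]
(array([ 6.09915711e+02, -1.70998244e+02,  1.06478879e-01]), array([[-0.4,  0.6],
       [-0.4, -0.5],
       [ 0.5,  0.5],
       [ 0.3, -0.6]]))
(array([ 6.15729916e+02, -1.72175856e+02,  1.33589148e-01]), array([[ 0. ,  0.6],
       [-0. , -0.7]]))
```

```bash
python3 -m pendant '[[[0,0,0.2],[0,0,0],-1],[[0,0,0.3],[0,0,0],-1],[[0,0,0.4],[0,0,0],-1],[[0,0,0.4],[0,0,0],-1],[[0,0,0.4],[0,0,0],-1],[[0,0,0.4],[0,0,0],-1],[[0,0,0.4],[0,0,0],-1],[[0,0,0.4],[0,0,0],-1],[[0,0,0.4],[0,0,0],-1],[[0,0,0.2],[0,0,0],-1]]' && python3 -m pendant '[[[0,-0.3,0],[0,0,0],-1],[[0,-0.5,0],[0,0,0],-1],[[0.02,-0.7,0],[0,0,0.1],-1],[[0.02,-0.75,0],[0,0,0],-1],[[0.02,-0.75,0],[0,0,0],-1],[[0.02,-0.75,0],[0,0,0],-1],[[0.02,-0.75,0],[0,0,0],-1],[[0.02,-0.75,0],[0,0,0],-1],[[0.02,-0.75,0],[0,0,0],-1],[[0.02,-0.75,0],[0,0,0],-1]]' && python3 -m pendant '[[[0,-0.75,0],[0,0,0],-1],[[0,-0.75,0],[0,0,0],-1],[[0,-0.75,0],[0,0,0],-1],[[0,-0.75,0],[0,0,0],-1],[[0,-0.75,0],[0,0,0],-1],[[0,-0.75,0],[0,0,0],-1],[[0,-0.75,0],[0,0,0],-1],[[0,-0.75,0],[0,0,0],-1],[[0,-0.75,0],[0,0,0],-1],[[0,-0.75,0],[0,0,0],-1]]' && python3 -m pendant '[[[0,-0.75,0],[0,0,0],-1],[[0,-0.75,0],[0,0,0],-1],[[0,-0.7,0],[0,0,0],-1],[[0,-0.6,0],[0,0,0],-1],[[0,-0.4,0],[0,0,0],-1],[[0,-0.25,0],[0,0,0],-1],[[0,-0.15,0],[0,0,0],-1],[[0,0,0],[0,0,0],-1],[[0,0,0],[0,0,0],-1],[[0,0,0],[0,0,0],-1]]'
python3 - <<'E'
from h import *
print(bot.get_obs()["tool_pos"])
t=bot.capture("top");s=bot.capture("side")
cv2.imwrite("pics/over.png",np.hstack([cv2.resize(t[180:280,320:470],(0,0),fx=2.7,fy=2.7,interpolation=2),cv2.resize(s[110:290,230:360],(0,0),fx=2.7,fy=2.7,interpolation=2)[:270]]))
cv2.imwrite("pics/over.png",cv2.resize(s[110:290,230:380],(750,900))[150:750])
cv2.imwrite("pics/over_t.png",t)
E
```

```text
time: 13.68
tool_pos: [610.0, 340.3, 290.6]
tcp_rot: [-3.141, -0.002, 0.092]
contact_force: [0.2, 0.3, -5.4]
grip_width: 9.2
finger_force: 30.0
time: 14.52
tool_pos: [613.8, 135.9, 287.6]
tcp_rot: [3.141, 0.002, 0.104]
contact_force: [-0.0, 0.4, -6.3]
grip_width: 8.7
finger_force: 30.0
time: 15.35
tool_pos: [613.6, -88.8, 287.6]
tcp_rot: [-3.141, 0.002, 0.104]
contact_force: [0.8, 0.1, -6.1]
grip_width: 8.7
finger_force: 30.0
time: 16.18
tool_pos: [614.6, -194.1, 288.5]
tcp_rot: [-3.141, 0.0, 0.106]
contact_force: [0.7, 0.3, -6.3]
grip_width: 9.0
finger_force: 30.0
[ 614.60435385 -194.10572083  288.47153958]
```

View pics/over.png

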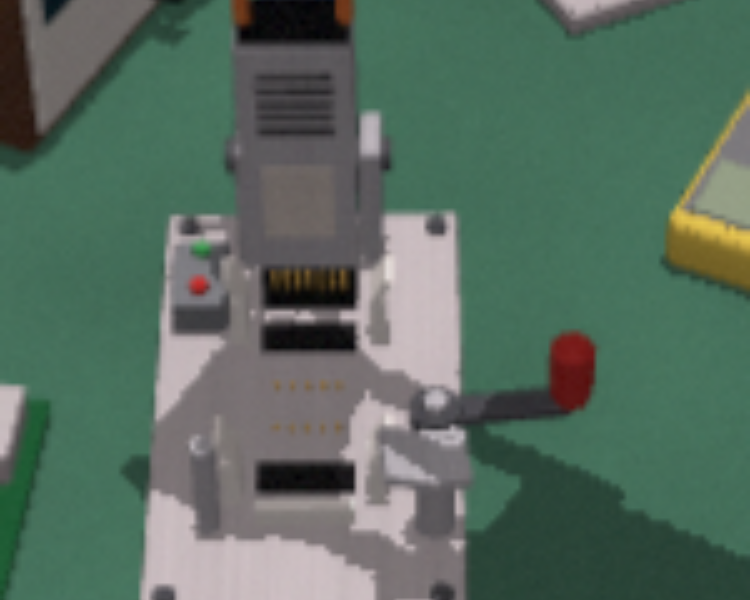

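The side view shows the supply hanging over the nest. Its case bottom is at about x 245–358, y 262 in the crop, and the nest's dark pads are centred at (308,337) and (305,478). Next I'll compare the lateral positions.

Run:
```python
from h import *
S=lambda X,Y:np.array((230+X/5-.4,140+Y/5-.4))
def inv(n,m,z):return least_squares(lambda p:proj(n,[[p[0],p[1],z]])[0]-m,[610,-180]).x
for nm,p,z in [("pinsA",(308,385),18),("pinsB",(308,427),18),("pad1",(308,325),26),("pad2",(305,465),26),("psuTopFront",(295,42),249),("handleL",(243,15),270),("handleR",(345,15),270)]:
    w=inv("side",S(*p),z);d=w-np.array([612,-175.4]);print(nm,w.round(1),"local x,y",(d@[.9946,.1038]).round(1),(d@[-.1038,.9946]).round(1))
s=cv2.imread("pics/over.png")
for y in(60,100,140,230,250):
    print(y,[tuple(map(int,s[y,x])) [1] for x in range(222,372,5)])
```

```text
pinsA [ 613.2 -181.5] local x,y 0.6 -6.2
pinsB [ 609.6 -151.9] local x,y 0.1 23.6
pad1 [ 617.3 -217.3] local x,y 0.9 -42.2
pad2 [ 606.8 -118.5] local x,y 0.8 57.2
psuTopFront [ 611.7 -177.5] local x,y -0.6 -2.1
handleL [ 633.6 -169.1] local x,y 22.1 4.1
handleR [ 587.6 -173.1] local x,y -24.0 4.8
60 [116, 117, 98, 87, 86, 88, 89, 90, 89, 87, 87, 88, 88, 86, 85, 87, 87, 86, 88, 88, 89, 90, 88, 87, 85, 86, 77, 103, 113, 113]
100 [117, 118, 106, 89, 88, 88, 89, 72, 68, 66, 66, 66, 64, 68, 65, 64, 64, 63, 63, 66, 64, 67, 73, 86, 87, 87, 80, 95, 111, 114]
140 [110, 92, 90, 98, 91, 86, 89, 86, 84, 85, 83, 85, 82, 84, 84, 82, 83, 82, 84, 85, 84, 86, 84, 90, 89, 89, 88, 88, 162, 180]
230 [143, 119, 113, 100, 87, 88, 89, 89, 88, 98, 100, 101, 102, 101, 103, 102, 100, 100, 100, 101, 102, 100, 100, 91, 90, 89, 88, 87, 88, 89]
250 [77, 68, 104, 103, 85, 86, 87, 88, 86, 86, 86, 89, 86, 87, 89, 87, 86, 87, 88, 89, 88, 88, 87, 88, 88, 87, 90, 86, 91, 90]
```

Laying it down directly in the nest would be tight against the connector block and beam. I'll lay it down on the free bench instead, then regrip the case across its width and lower it in flat.

```bash
python3 -m pendant '[[[-0.18,0.3,0],[0,0,0],-1],[[-0.18,0.6,0],[0,0,0],-1],[[-0.18,0.8,0],[0,0,0],-1],[[-0.18,0.9,0],[0,0,0],-1],[[-0.18,0.9,0],[0,0,0],-1],[[-0.18,0.9,0],[0,0,0],-1],[[-0.18,0.8,0],[0,0,0],-1],[[-0.18,0.7,0],[0,0,0],-1],[[-0.18,0.4,0],[0,0,0],-1],[[-0.18,0.2,0],[0,0,0],-1]]' && python3 -m pendant '[[[0,0,-0.4],[0,0,0],-1],[[0,0,-0.6],[0,0,0],-1],[[0,0,-0.6],[0,0,0],-1],[[0,0,-0.6],[0,0,0],-1],[[0,0,-0.6],[0,0,0],-1],[[0,0,-0.4],[0,0,0],-1],[[0,0,-0.25],[0,0,0],-1],[[0,0,-0.1],[0,0,0],-1],[[0,0,0],[0,0,0],-1],[[0,0,0],[0,0,0],-1]]' && python3 -m pendant '[[[0,0,-0.05],[0,0,0],-1],[[0,0,-0.05],[0,0,0],-1],[[0,0,0],[0,0,0],-1],[[0,0,0],[0,0,0],-1],[[0,0,0],[0,0,0],-1],[[0,0,0],[0,0,0],-1],[[0,0,0],[0,0,0],-1],[[0,0,0],[0,0,0],-1],[[0,0,0],[0,0,0],-1],[[0,0,0],[0,0,0],-1]]'
```

```text
time: 17.12
tool_pos: [560.0, 1.9, 288.7]
tcp_rot: [-3.141, -0.0, 0.107]
contact_force: [0.4, 0.6, -6.5]
grip_width: 9.0
finger_force: 30.0
time: 17.95
tool_pos: [561.0, -0.6, 182.7]
tcp_rot: [3.141, -0.001, 0.104]
contact_force: [0.1, -0.0, -6.7]
grip_width: 8.9
finger_force: 30.0
time: 18.78
tool_pos: [560.6, -0.2, 179.1]
tcp_rot: [3.141, -0.0, 0.104]
contact_force: [-0.8, 0.6, -4.3]
grip_width: 8.9
finger_force: 30.0
```

Run:
```python
import numpy as np
th=np.radians(np.linspace(0,90,31));d=172*np.sin(th)-19*np.cos(th);h=172*np.cos(th)+19*np.sin(th)
p=np.c_[-.1038*d,.9946*d,h]/30
print(np.diff(p,axis=0).round(2).tolist())
```

```text
[[-0.03, 0.3, 0.03], [-0.03, 0.3, 0.01], [-0.03, 0.3, -0.01], [-0.03, 0.3, -0.02], [-0.03, 0.3, -0.04], [-0.03, 0.3, -0.05], [-0.03, 0.29, -0.07], [-0.03, 0.29, -0.08], [-0.03, 0.28, -0.1], [-0.03, 0.28, -0.11], [-0.03, 0.27, -0.13], [-0.03, 0.26, -0.14], [-0.03, 0.26, -0.16], [-0.03, 0.25, -0.17], [-0.02, 0.24, -0.18], [-0.02, 0.23, -0.19], [-0.02, 0.22, -0.21], [-0.02, 0.21, -0.22], [-0.02, 0.2, -0.23], [-0.02, 0.18, -0.24], [-0.02, 0.17, -0.25], [-0.02, 0.16, -0.26], [-0.02, 0.14, -0.26], [-0.01, 0.13, -0.27], [-0.01, 0.12, -0.28], [-0.01, 0.1, -0.28], [-0.01, 0.09, -0.29], [-0.01, 0.07, -0.29], [-0.01, 0.06, -0.3], [-0.0, 0.04, -0.3]]
```

```bash
python3 -m pendant '[[[-0.03,0.3,0],[0,0,0],-1],[[-0.03,0.3,0],[0,0,0],-1],[[-0.03,0.3,-0.01],[0,0,0],-1],[[-0.03,0.3,-0.02],[0,0,0],-1],[[-0.03,0.3,-0.04],[0,0,0],-1],[[-0.03,0.3,-0.05],[0,0,0],-1],[[-0.03,0.29,-0.07],[0,0,0],-1],[[-0.03,0.29,-0.08],[0,0,0],-1],[[-0.03,0.28,-0.1],[0,0,0],-1],[[-0.03,0.28,-0.11],[0,0,0],-1]]'
python3 - <<'E'
from h import *
cv2.imwrite("pics/tilt.png",bot.capture("side")[200:440,130:450])
E
```

```text
time: 19.62
tool_pos: [551.4, 89.0, 164.1]
tcp_rot: [-3.142, 0.0, 0.104]
contact_force: [0.8, -0.5, -0.1]
grip_width: 9.0
finger_force: 30.0
```

View pics/tilt.png

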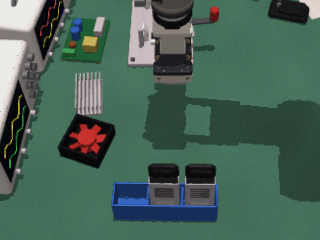

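The gripper hides the supply, but two things show it is tilting as planned. The bar is 15 mm below standing height, and the bench carries nearly all the weight. I'll continue the arc.

```bash
python3 -m pendant '[[[-0.03,0.27,-0.13],[0,0,0],-1],[[-0.03,0.26,-0.14],[0,0,0],-1],[[-0.03,0.26,-0.16],[0,0,0],-1],[[-0.03,0.25,-0.17],[0,0,0],-1],[[-0.02,0.24,-0.18],[0,0,0],-1],[[-0.02,0.23,-0.19],[0,0,0],-1],[[-0.02,0.22,-0.21],[0,0,0],-1],[[-0.02,0.21,-0.22],[0,0,0],-1],[[-0.02,0.2,-0.23],[0,0,0],-1],[[-0.02,0.18,-0.24],[0,0,0],-1]]' && python3 -m pendant '[[[-0.02,0.17,-0.25],[0,0,0],-1],[[-0.02,0.16,-0.26],[0,0,0],-1],[[-0.02,0.14,-0.26],[0,0,0],-1],[[-0.01,0.13,-0.27],[0,0,0],-1],[[-0.01,0.12,-0.28],[0,0,0],-1],[[-0.01,0.1,-0.28],[0,0,0],-1],[[-0.01,0.09,-0.28],[0,0,0],-1],[[-0.01,0.07,-0.25],[0,0,0],-1],[[-0.01,0.06,-0.2],[0,0,0],-1],[[0,0,0],[0,0,0],-1]]'
```

```text
time: 20.5
tool_pos: [544.2, 158.3, 107.6]
tcp_rot: [3.142, 0.0, 0.105]
contact_force: [0.4, 0.8, -0.2]
grip_width: 8.9
finger_force: 30.0
time: 21.33
tool_pos: [539.8, 188.6, 36.9]
tcp_rot: [3.141, 0.003, 0.105]
contact_force: [0.9, -2.7, -2.4]
grip_width: 8.4
finger_force: 30.0
```

```bash
python3 -m pendant '[[[0,0.02,-0.1],[0,0,0],-1],[[0,0.02,-0.1],[0,0,0],-1],[[0,0.02,-0.08],[0,0,0],-1],[[0,0,-0.06],[0,0,0],-1],[[0,0,-0.03],[0,0,0],-1],[[0,0,0],[0,0,0],-1],[[0,0,0],[0,0,0],-1],[[0,0,0],[0,0,0],-1],[[0,0,0],[0,0,0],-1],[[0,0,0],[0,0,0],-1]]'
```

```text
time: 22.17
tool_pos: [540.8, 190.7, 27.6]
tcp_rot: [-3.142, -0.0, 0.104]
contact_force: [-0.2, -0.6, -1.2]
grip_width: 8.7
finger_force: 30.0
```

```bash
python3 -m pendant '[[[0,0,-0.04],[0,0,0],-1],[[0,0,0],[0,0,0],-1],[[0,0,0],[0,0,0],-0.55],[[0,0,0],[0,0,0],-0.55],[[0,0,0],[0,0,0],-0.55],[[0,0,0],[0,0,0],-0.55],[[0,0,0.4],[0,0,0],-0.55],[[0,0,0.8],[0,0,0],-0.55],[[0,0,1],[0,0,0],-0.55],[[0,0,1],[0,0,0],0.6]]' && python3 -m pendant '[[[0.04,-0.34,0],[0,0,1],0.6],[[0.04,-0.34,0],[0,0,1],0.6],[[0.04,-0.34,0],[0,0,1],0.6],[[0.04,-0.34,0],[0,0,1],0.6],[[0.04,-0.34,0],[0,0,1],0.6],[[0.04,-0.34,0],[0,0,1],0.6],[[0.04,-0.34,0],[0,0,1],0.6],[[0.04,-0.34,0],[0,0,1],0.6],[[0.03,-0.34,0],[0,0,1],0.6],[[0,-0.32,0],[0,0,1],0.6]]' && python3 -m pendant '[[[0,0,0],[0,0,1],0.6],[[0,0,0],[0,0,1],0.6],[[0,0,0],[0,0,1],0.6],[[0,0,0],[0,0,0.09],0.6],[[0,0,0],[0,0,0],0.6],[[0,0,0],[0,0,0],0.6],[[0,0,0],[0,0,0],0.6],[[0,0,0],[0,0,0],0.6],[[0,0,0],[0,0,0],0.6],[[0,0,0],[0,0,0],0.6]]'
python3 - <<'E'
from h import *
t=bot.capture("top");s=bot.capture("side")
a=cv2.resize(t[150:300,230:380],(400,400),interpolation=2);b=cv2.resize(s[200:350,220:370],(400,400),interpolation=2)
cv2.imwrite("pics/lain.png",np.hstack([a,b]))
E
```

```text
time: 23.0
tool_pos: [540.3, 190.5, 123.8]
tcp_rot: [3.141, 0.001, 0.104]
contact_force: [0.6, 0.3, 1.3]
grip_width: 23.7
finger_force: 0.0
time: 23.83
tool_pos: [551.5, 88.6, 123.3]
tcp_rot: [3.14, -0.0, 1.31]
contact_force: [-0.5, 0.6, -0.1]
grip_width: 73.5
finger_force: 0.0
time: 24.67
tool_pos: [551.2, 89.2, 122.2]
tcp_rot: [-3.142, 0.0, 1.675]
contact_force: [-1.0, 0.0, 0.5]
grip_width: 73.8
finger_force: 0.0
```

View pics/lain.png

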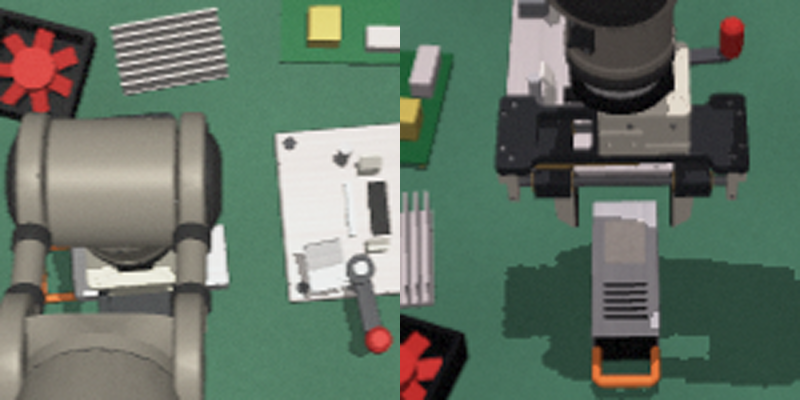

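The supply lies flat with the orange handle towards +y, centred under the straddling fingers in the side half at (625,270). Next I'll descend and grip the case.

```bash
python3 -m pendant '[[[0,0,-0.6],[0,0,0],0.6],[[0,0,-0.8],[0,0,0],0.6],[[0,0,-0.8],[0,0,0],0.6],[[0,0,-0.6],[0,0,0],0.6],[[0,0,-0.35],[0,0,0],0.6],[[0,0,-0.12],[0,0,0],0.6],[[0,0,0],[0,0,0],-1],[[0,0,0],[0,0,0],-1],[[0,0,0],[0,0,0],-1],[[0,0,0],[0,0,0],-1]]' && python3 -m pendant '[[[0,0,0],[0,0,0],-1],[[0,0,0],[0,0,0],-1],[[0,0,0],[0,0,0],-1],[[0,0,0.2],[0,0,0],-1],[[0,0,0.5],[0,0,0],-1],[[0,0,0.8],[0,0,0],-1],[[0,0,0.8],[0,0,0],-1],[[0,0,0.6],[0,0,0],-1],[[0,0,0.3],[0,0,0],-1],[[0,0,0],[0,0,0],-1]]'
python3 - <<'E'
from h import *
o=bot.get_obs();print(o["tool_pos"],o["moment"])
for n in("side","top"):
    im=bot.capture(n);cv2.imwrite(f"pics/g_{n}.png",im)
    hsv=cv2.cvtColor(im,cv2.COLOR_BGR2HSV);m=cv2.inRange(hsv,(8,150,120),(18,255,255))
    k,l,st,c=cv2.connectedComponentsWithStats(m);print(n,[(st[i].tolist(),c[i].round(1).tolist()) for i in range(1,k) if st[i,4]>15])
E
```

```text
time: 25.6
tool_pos: [551.9, 89.2, 25.3]
tcp_rot: [3.139, 0.0, 1.675]
contact_force: [0.5, -0.0, 2.5]
grip_width: 55.9
finger_force: 30.0
time: 26.43
tool_pos: [551.9, 89.3, 121.8]
tcp_rot: [3.139, 0.0, 1.675]
contact_force: [0.1, -0.4, -5.5]
grip_width: 55.6
finger_force: 30.0
[551.90503172  89.2642095  121.80588565] [ 0.02516829 -0.14612923 -0.00712297]
side [([199, 241, 6, 5, 24], [201.7, 243.1]), ([290, 305, 27, 15, 173], [302.8, 314.3])]
top [([246, 255, 8, 4, 20], [249.2, 256.6])]
```

Run:
```python
from h import *
b=np.array([541.3,190.8,115.5]);e=np.array([.9946,.1038,0])
for d in(-25,0,25):print(proj("side",[b+d*e,b+d*e+[0,0,5],b+d*e+[0,5,0]]).round(1).tolist())
im=cv2.imread("pics/g_side.png");m=cv2.inRange(cv2.cvtColor(im,cv2.COLOR_BGR2HSV),(8,120,90),(20,255,255))
for y in range(303,323):print(y,''.join('#' if v else '.' for v in m[y,286:322]))
```

```text
[[315.2, 317.1], [315.2, 315.7], [315.0, 319.1]]
[[302.9, 317.2], [302.9, 315.8], [302.7, 319.2]]
[[290.6, 317.3], [290.5, 315.9], [290.3, 319.3]]
303 ....................................
304 ....................................
305 ....####....................###.....
306 ....####....................###.....
307 ....####....................###.....
308 ....####....................###.....
309 ....####....................###.....
310 ....####....................####....
311 ....####....................####....
312 ....####....................####....
313 ....####....................####....
314 ....####....................####....
315 ....#####.........##############....
316 ....############################....
317 .....##########################.....
318 .....#########################......
319 .......######################.......
320 .........#######....................
321 ....................................
322 ....................................
```

```bash
python3 -m pendant '[[[0.2,0,0.35],[0,0,0],-1],[[0.4,-0.1,0.35],[0,0,0],-1],[[0.5,-0.2,0],[0,0,0],-1],[[0.5,-0.4,0],[0,0,0],-1],[[0.42,-0.6,0],[0,0,0],-1],[[0,-0.7,0],[0,0,0],-1],[[0,-0.7,0],[0,0,0],-1],[[0,-0.7,0],[0,0,0],-1],[[0,-0.7,0],[0,0,0],-1],[[0,-0.7,0],[0,0,0],-1]]' && python3 -m pendant '[[[0,-0.7,0],[0,0,0],-1],[[0,-0.7,0],[0,0,0],-1],[[0,-0.7,0],[0,0,0],-1],[[0,-0.6,0],[0,0,0],-1],[[0,-0.5,0],[0,0,0],-1],[[0,-0.3,0],[0,0,0],-1],[[0,-0.2,0],[0,0,0],-1],[[0,-0.13,0],[0,0,0],-1],[[0,0,0],[0,0,0],-1],[[0,0,0],[0,0,0],-1]]' && python3 -m pendant '[[[0,0,-0.3],[0,0,0],-1],[[0,0,-0.5],[0,0,0],-1],[[0,0,-0.5],[0,0,0],-1],[[0,0,-0.3],[0,0,0],-1],[[0,0,0],[0,0,0],-1],[[0,0,0],[0,0,0],-1],[[0,0,0],[0,0,0],-1],[[0,0,0],[0,0,0],-1],[[0,0,0],[0,0,0],-1],[[0,0,0],[0,0,0],-1]]'
python3 - <<'E'
from h import *
o=bot.get_obs();print(o["tool_pos"],o["contact_force"],o["moment"])
im=bot.capture("side");cv2.imwrite("pics/n_side.png",im);m=cv2.inRange(cv2.cvtColor(im,cv2.COLOR_BGR2HSV),(8,120,90),(20,255,255))
ys,xs=np.nonzero(m[200:270,260:330]);print(xs.min()+260,xs.max()+260,ys.min()+200,ys.max()+200)
p=o["tool_pos"];b=np.array([p[0]-10.6,p[1]+101.5,p[2]-6.3]);print(proj("side",[b-25*np.array([.9946,.1038,0]),b+25*np.array([.9946,.1038,0])]))
E
```

```text
time: 27.37
tool_pos: [610.6, -55.6, 138.5]
tcp_rot: [-3.137, -0.001, 1.675]
contact_force: [0.3, 0.2, -6.6]
grip_width: 55.7
finger_force: 30.0
time: 28.2
tool_pos: [611.8, -169.0, 141.0]
tcp_rot: [-3.141, -0.001, 1.676]
contact_force: [-0.1, 0.6, -6.6]
grip_width: 55.8
finger_force: 30.0
time: 29.03
tool_pos: [612.1, -169.9, 93.8]
tcp_rot: [3.14, 0.001, 1.675]
contact_force: [-0.5, 0.6, -5.3]
grip_width: 55.8
finger_force: 30.0
[ 612.12366633 -169.86131072   93.83847402] [-0.50488141  0.60234295 -5.2530267 ] [-0.02412991 -0.07756088  0.00355697]
279 301 221 233
[[300.00679388 230.72183988]
 [278.90432765 230.90538839]]
```

```bash
python3 -m pendant '[[[0.03,0,-0.2],[0,0,0],-1],[[0,0,-0.25],[0,0,0],-1],[[0,0,-0.25],[0,0,0],-1],[[0,0,-0.25],[0,0,0],-1],[[0,0,-0.15],[0,0,0],-1],[[0,0,-0.1],[0,0,0],-1],[[0,0,0],[0,0,0],-1],[[0,0,0],[0,0,0],-1],[[0,0,0],[0,0,0],-1],[[0,0,0],[0,0,0],-1]]'
```

```text
time: 29.92
tool_pos: [613.0, -169.8, 57.6]
tcp_rot: [3.141, 0.0, 1.675]
contact_force: [0.5, 0.6, -6.7]
grip_width: 55.8
finger_force: 30.0
```

Free so far, with the connector end below the block top. Continuing down.

```bash
python3 -m pendant '[[[0,0,-0.1],[0,0,0],-1],[[0,0,-0.1],[0,0,0],-1],[[0,0,-0.1],[0,0,0],-1],[[0,0,-0.08],[0,0,0],-1],[[0,0,-0.06],[0,0,0],-1],[[0,0,-0.04],[0,0,0],-1],[[0,0,0],[0,0,0],-1],[[0,0,0],[0,0,0],-1],[[0,0,0],[0,0,0],-1],[[0,0,0],[0,0,0],-1]]'
```

```text
time: 30.75
tool_pos: [612.6, -169.7, 43.3]
tcp_rot: [-3.142, -0.0, 1.675]
contact_force: [-5.0, 2.0, 4.4]
grip_width: 55.7
finger_force: 30.0
```

```bash
python3 -m pendant '[[[0,0,0],[0,0,0],0.4],[[0,0,0],[0,0,0],0.4],[[0,0,0],[0,0,0],0.4],[[0,0,0],[0,0,0],0.4],[[0,0,0.3],[0,0,0],0.4],[[0,0,0.6],[0,0,0],0.4],[[0,0,0.9],[0,0,0],0.4],[[0,0,1],[0,0,0],0.4],[[0,0,1],[0,0,0],0.4],[[0,0,1],[0,0,0],0.4]]' && python3 -m pendant '[[[0,0.5,1],[0,0,-1],0],[[0,0.5,1],[0,0,-1],0],[[0,0.5,1],[0,0,-1],0],[[0,0.5,1],[0,0,-1],0],[[0,0,0.8],[0,0,-1],0],[[0,0,0.6],[0,0,-1],0],[[0,0,0],[0,0,-1],0],[[0,0,0],[0,0,-1],0],[[0,0,0],[0,0,-1],0],[[0,0,0],[0,0,-1],0]]'
python3 - <<'E'
from h import *
im=bot.capture("side");m=cv2.inRange(cv2.cvtColor(im,cv2.COLOR_BGR2HSV),(8,120,90),(20,255,255))
ys,xs=np.nonzero(m[200:280,260:330]);print(xs.min()+260,xs.max()+260,ys.min()+200,ys.max()+200)
F=np.array([613.,-174.7]);ex=np.array([.9946,.1038]);ey=np.array([-.1038,.9946])
for x in(-25,25):print(proj("side",[np.r_[F+x*ex+107*ey,37]]))
E
```

```text
time: 31.58
tool_pos: [612.7, -169.7, 188.9]
tcp_rot: [3.141, 0.0, 1.675]
contact_force: [0.5, 0.4, 0.4]
grip_width: 64.2
finger_force: 0.0
time: 32.42
tool_pos: [612.6, -109.6, 349.7]
tcp_rot: [3.141, -0.001, 0.469]
contact_force: [-0.7, 0.3, -0.0]
grip_width: 46.0
finger_force: 0.0
279 301 235 247
[[300.25820682 244.77698771]]
[[279.72477789 244.95188202]]
```

```bash
python3 -m pendant '[[[0,0,0.4],[0,0,-1],0],[[0.06,-0.4,0.5],[0,0,-1],0],[[0.06,-0.8,0.3],[0,0,-1],0],[[0.06,-0.9,0],[0,0,-0.09],0],[[0.06,-0.9,0],[0,0,0],0],[[0.06,-0.9,0],[0,0,0],0],[[0.06,-0.9,0],[0,0,0],0],[[0.06,-0.9,0],[0,0,0],0],[[0.06,-0.9,0],[0,0,0],0],[[0.06,-0.65,0],[0,0,0],0]]' && python3 -m pendant '[[[0,0,0],[0,0,0],0],[[0,0,-0.4],[0,0,0],0],[[0,0,-0.5],[0,0,0],0],[[0,0,-0.4],[0,0,0],0],[[0,0,-0.25],[0,0,0],0],[[0,0,-0.1],[0,0,0],0],[[0,0,0],[0,0,0],0],[[0,0,0],[0,0,0],-0.5],[[0,0,0],[0,0,0],-0.5],[[0,0,0],[0,0,0],-0.5]]' && python3 -m pendant '[[[0,0,0],[0,0,0],-1],[[0,0,0],[0,0,0],-1],[[0,0,0],[0,0,0],-1],[[0,0,0],[0,0,0],-1],[[0,0,0],[0,0,0],-1],[[0,0,0],[0,0,0],-1],[[0,0,0],[0,0,0],-1],[[0,0,0],[0,0,0],-1],[[0,0,0],[0,0,0],-1],[[0,0,0],[0,0,0],-1]]'
python3 - <<'E'
import numpy as np
th=np.linspace(1.7,0.0,25);p=255*np.c_[-.1038*np.cos(th),.9946*np.cos(th),np.sin(th)]/30
print(np.diff(p,axis=0).round(2).tolist())
E
```

```text
time: 33.3
tool_pos: [628.3, -329.5, 385.0]
tcp_rot: [3.141, 0.0, 0.106]
contact_force: [-0.5, 0.1, 0.4]
grip_width: 46.1
finger_force: 0.0
time: 34.13
tool_pos: [629.1, -327.2, 336.2]
tcp_rot: [3.14, -0.001, 0.105]
contact_force: [0.6, 0.4, -0.1]
grip_width: 30.3
finger_force: 0.0
time: 34.97
tool_pos: [628.9, -327.3, 335.4]
tcp_rot: [3.141, -0.0, 0.104]
contact_force: [0.8, -1.0, 2.5]
grip_width: 13.0
finger_force: 30.0
[[-0.06, 0.6, 0.06], [-0.06, 0.6, 0.01], [-0.06, 0.6, -0.03], [-0.06, 0.59, -0.07], [-0.06, 0.59, -0.11], [-0.06, 0.58, -0.15], [-0.06, 0.57, -0.2], [-0.06, 0.55, -0.24], [-0.06, 0.53, -0.27], [-0.05, 0.51, -0.31], [-0.05, 0.49, -0.35], [-0.05, 0.46, -0.38], [-0.05, 0.44, -0.41], [-0.04, 0.41, -0.44], [-0.04, 0.37, -0.47], [-0.04, 0.34, -0.5], [-0.03, 0.3, -0.52], [-0.03, 0.27, -0.54], [-0.02, 0.23, -0.56], [-0.02, 0.19, -0.57], [-0.02, 0.15, -0.58], [-0.01, 0.11, -0.59], [-0.01, 0.06, -0.6], [-0.0, 0.02, -0.6]]
```

```bash
python3 -m pendant '[[[-0.06,0.6,0.06],[0,0,0],-1],[[-0.06,0.6,0.01],[0,0,0],-1],[[-0.06,0.6,-0.03],[0,0,0],-1],[[-0.06,0.59,-0.07],[0,0,0],-1],[[-0.06,0.59,-0.11],[0,0,0],-1],[[-0.06,0.58,-0.15],[0,0,0],-1],[[-0.06,0.57,-0.2],[0,0,0],-1],[[-0.06,0.55,-0.24],[0,0,0],-1],[[-0.06,0.53,-0.27],[0,0,0],-1],[[-0.05,0.51,-0.31],[0,0,0],-1]]' && python3 -m pendant '[[[-0.05,0.49,-0.35],[0,0,0],-1],[[-0.05,0.46,-0.38],[0,0,0],-1],[[-0.05,0.44,-0.41],[0,0,0],-1],[[-0.04,0.41,-0.44],[0,0,0],-1],[[-0.04,0.37,-0.47],[0,0,0],-1],[[-0.04,0.34,-0.5],[0,0,0],-1],[[-0.03,0.3,-0.52],[0,0,0],-1],[[-0.03,0.27,-0.54],[0,0,0],-1],[[-0.02,0.23,-0.5],[0,0,0],-1],[[-0.02,0.14,-0.4],[0,0,0],-1]]' && python3 -m pendant '[[[0,0,0],[0,0,0],-1],[[0,0,0],[0,0,0],-1],[[0,0,0],[0,0,0],-1],[[0,0,0],[0,0,0],-1],[[0,0,0],[0,0,0],-1],[[0,0,0],[0,0,0],-1],[[0,0,0],[0,0,0],-1],[[0,0,0],[0,0,0],-1],[[0,0,0],[0,0,0],-1],[[0,0,0],[0,0,0],-1]]'
```

```text
time: 35.8
tool_pos: [611.7, -154.8, 295.9]
tcp_rot: [3.141, -0.002, 0.105]
contact_force: [2.3, -0.1, -1.0]
grip_width: 13.0
finger_force: 30.0
time: 36.63
tool_pos: [601.0, -52.1, 159.5]
tcp_rot: [3.14, -0.002, 0.105]
contact_force: [5.8, -2.8, -1.9]
grip_width: 13.0
finger_force: 30.0
time: 37.47
tool_pos: [601.0, -52.4, 160.6]
tcp_rot: [3.141, -0.002, 0.104]
contact_force: [4.9, -1.0, -3.0]
grip_width: 13.2
finger_force: 30.0
```

```bash
python3 -m pendant '[[[-0.01,0.11,-0.4],[0,0,0],-1],[[-0.01,0.11,-0.5],[0,0,0],-1],[[-0.01,0.09,-0.5],[0,0,0],-1],[[-0.01,0.05,-0.4],[0,0,0],-1],[[0,0.03,-0.3],[0,0,0],-1],[[0,0.01,-0.2],[0,0,0],-1],[[0,0,-0.15],[0,0,0],-1],[[0,0,-0.08],[0,0,0],-1],[[0,0,0],[0,0,0],-1],[[0,0,0],[0,0,0],-1]]' && python3 -m pendant '[[[0,0,-0.05],[0,0,0],-1],[[0,0,-0.05],[0,0,0],-1],[[0,0,0],[0,0,0],-1],[[0,0,0],[0,0,0],-1],[[0,0,0],[0,0,0],-1],[[0,0,0],[0,0,0],-1],[[0,0,0],[0,0,0],-1],[[0,0,0],[0,0,0],-1],[[0,0,0],[0,0,0],-1],[[0,0,0],[0,0,0],-1]]'
```

```text
time: 38.3
tool_pos: [600.0, -41.0, 86.5]
tcp_rot: [3.14, -0.003, 0.104]
contact_force: [0.8, -3.4, 7.2]
grip_width: 13.0
finger_force: 30.0
time: 39.13
tool_pos: [600.1, -41.0, 86.1]
tcp_rot: [3.139, -0.005, 0.105]
contact_force: [-6.7, -3.0, 25.4]
grip_width: 12.9
finger_force: 30.0
```

```bash
python3 -m pendant '[[[0,0,0.06],[0,0,0],-0.43],[[0,0,0],[0,0,0],-0.43],[[0,0,0],[0,0,0],-0.43],[[0,0,0],[0,0,0],-0.43],[[0,0,0.4],[0,0,0],-0.43],[[0,0,0.7],[0,0,0],-0.43],[[0,0,0.9],[0,0,0],-0.43],[[0,0,0.9],[0,0,-0.9],-0.1],[[0,0,0.5],[0,0,-0.9],-0.1],[[0,0,0],[0,0,-0.9],-0.1]]' && python3 -m pendant '[[[-0.5,0,0],[0,0,-0.9],-0.1],[[-0.5,0,0],[0,0,-0.9],-0.1],[[-0.5,0,0],[0,0,-0.9],-0.1],[[-0.5,0,0],[0,0,-0.88],-0.1],[[0,0,0],[0,0,0],-0.1],[[0,0,0],[0,0,0],-0.1],[[0,0,0],[0,0,0],-0.1],[[0,0,0],[0,0,0],-0.1],[[0,0,0],[0,0,0],-0.1],[[0,0,0],[0,0,0],-0.1]]'
python3 - <<'E'
from h import *
def inv(n,m,z):return least_squares(lambda p:proj(n,[[p[0],p[1],z]])[0]-m,[500,-100]).x
im=bot.capture("side");cv2.imwrite("pics/k_side.png",im);hsv=cv2.cvtColor(im,cv2.COLOR_BGR2HSV)
m=cv2.inRange(hsv,(0,150,80),(7,255,255))|cv2.inRange(hsv,(174,150,80),(180,255,255))
k,l,st,c=cv2.connectedComponentsWithStats(m)
for i in range(1,k):
    if st[i,4]>30:print(st[i].tolist(),c[i].round(1),inv("side",c[i],117).round(1))
# dark bar rows along the mid line of the bar
for z in(78,81,84):print(z,proj("side",[[599.4,-40.5,z],[574.5,-43.1,z],[624.3,-37.9,z]]).round(1).tolist())
g=cv2.cvtColor(im,cv2.COLOR_BGR2GRAY);print(g[225:255,284:296].mean(1).round().astype(int).tolist())
i0=cv2.cvtColor(cv2.imread("pics/side0.png"),cv2.COLOR_BGR2GRAY);print(i0[225:255,284:296].mean(1).round().astype(int).tolist())
E
```

```text
time: 39.97
tool_pos: [600.5, -40.2, 189.0]
tcp_rot: [-3.141, -0.006, -0.225]
contact_force: [0.7, -0.1, -0.2]
grip_width: 39.5
finger_force: 0.0
time: 40.8
tool_pos: [539.3, -40.1, 185.3]
tcp_rot: [3.141, 0.0, -0.648]
contact_force: [-0.2, -0.4, 0.0]
grip_width: 41.0
finger_force: 0.0
[266, 126, 8, 6, 38] [269.3 128.6] [ 699.7 -416.3]
[340, 207, 9, 15, 113] [343.9 213.5] [ 475.9 -108.5]
[199, 324, 37, 30, 668] [217.6 338.4] [704.1 258.5]
78 [[289.0, 242.3], [299.7, 242.2], [278.4, 242.4]]
81 [[289.0, 241.5], [299.7, 241.4], [278.3, 241.6]]
84 [[289.0, 240.6], [299.6, 240.5], [278.3, 240.7]]
[86, 79, 72, 48, 37, 36, 30, 14, 8, 8, 9, 7, 8, 10, 18, 38, 30, 21, 16, 42, 130, 115, 86, 114, 152, 166, 133, 121, 126, 176]
[82, 84, 90, 76, 47, 36, 35, 28, 16, 14, 13, 14, 12, 56, 113, 62, 42, 35, 22, 16, 22, 105, 116, 116, 152, 184, 190, 189, 190, 190]
```

The beam rests about 3 mm above home at the bar (~0.01 rad), as expected with the supply in. The knob is at about (476,-109), so next I'll swing the lever back.

```bash
python3 -m pendant '[[[-0.4,-0.4,0],[0,0,0],-0.1],[[-0.6,-0.6,0],[0,0,0],-0.1],[[-0.6,-0.7,0],[0,0,0],-0.1],[[-0.53,-0.61,0],[0,0,0],-0.1],[[0,0,0],[0,0,0],-0.1],[[0,0,-0.5],[0,0,0],-0.1],[[0,0,-0.7],[0,0,0],-0.1],[[0,0,-0.6],[0,0,0],-0.1],[[0,0,-0.3],[0,0,0],-0.1],[[0,0,0],[0,0,0],-0.1]]' && python3 -m pendant '[[[0,0,0],[0,0,0],-0.49],[[0,0,0],[0,0,0],-0.49],[[0,0,0],[0,0,0],-0.49],[[0,0,0],[0,0,0],-0.49],[[0,0,0],[0,0,0],-0.49],[[0,0,0],[0,0,0],-0.49],[[0,0,0],[0,0,0],-0.49],[[0,0,0],[0,0,0],-0.49],[[0,0,0],[0,0,0],-0.49],[[0,0,0],[0,0,0],-0.49]]'
```

```text
time: 41.68
tool_pos: [474.3, -108.8, 120.8]
tcp_rot: [3.141, 0.004, -0.649]
contact_force: [0.3, -0.4, -0.1]
grip_width: 41.5
finger_force: 0.0
time: 42.52
tool_pos: [475.0, -109.4, 122.5]
tcp_rot: [3.141, 0.0, -0.649]
contact_force: [0.1, -0.1, -0.3]
grip_width: 23.6
finger_force: 0.0
```

```bash
python3 -m pendant '[[[-0.05,0.36,0],[0,0,0],-0.49],[[0.01,0.37,0],[0,0,0],-0.49],[[0.07,0.36,0],[0,0,0],-0.49],[[0.14,0.34,0],[0,0,0],-0.49],[[0.19,0.32,0],[0,0,0],-0.49],[[0.24,0.28,0],[0,0,0],-0.49],[[0.28,0.23,0],[0,0,0],-0.49],[[0.32,0.18,0],[0,0,0],-0.49],[[0,0,0],[0,0,0],-0.49],[[0,0,0],[0,0,0],-0.49]]' && python3 -m pendant '[[[0.2,0.07,0],[0,0,0],-0.49],[[0.2,0.06,0],[0,0,0],-0.49],[[0.2,0.05,0],[0,0,0],-0.49],[[0.15,0,0],[0,0,0],-0.49],[[0,0,0],[0,0,0],-0.49],[[0,0,0],[0,0,0],-0.49],[[0,0,0],[0,0,0],-0.49],[[0,0,0],[0,0,0],-0.49],[[0,0,0],[0,0,0],-0.49],[[0,0,0],[0,0,0],-0.49]]'
```

```text
time: 43.35
tool_pos: [512.1, -35.5, 122.5]
tcp_rot: [-3.141, -0.001, -0.648]
contact_force: [0.5, 1.8, 1.1]
grip_width: 23.4
finger_force: 1.0
time: 44.18
tool_pos: [533.0, -31.3, 122.2]
tcp_rot: [3.14, 0.001, -0.649]
contact_force: [-3.9, -3.3, -0.1]
grip_width: 23.6
finger_force: 2.4
```

```bash
python3 -m pendant '[[[0.1,0,0],[0,0,0],-0.49],[[0.1,-0.02,0],[0,0,0],-0.49],[[0,0,0],[0,0,0],-0.49],[[0,0,0],[0,0,0],-0.49],[[0,0,0],[0,0,0],-0.49],[[0,0,0],[0,0,0],-0.49],[[0,0,0],[0,0,0],-0.49],[[0,0,0],[0,0,0],-0.49],[[0,0,0],[0,0,0],-0.49],[[0,0,0],[0,0,0],-0.49]]'
```

```text
time: 45.02
tool_pos: [535.0, -32.3, 121.4]
tcp_rot: [3.134, 0.009, -0.649]
contact_force: [-17.2, -6.2, 4.7]
grip_width: 23.7
finger_force: 7.6
```

```bash
python3 -m pendant '[[[-0.15,0.02,0],[0,0,0],-0.49],[[0,0,0],[0,0,0],-0.1],[[0,0,0],[0,0,0],-0.1],[[0,0,0],[0,0,0],-0.1],[[0,0,0.3],[0,0,0],-0.1],[[0,0,0.7],[0,0,0],-0.1],[[0,0,1],[0,0,0],-0.1],[[-0.5,0,1],[0,0,0],-0.1],[[-1,0,1],[0,0,0],-0.1],[[-1,0,1],[0,0,0],-0.1]]' && python3 -m pendant '[[[-1,0,0],[0,0,0],-0.1],[[-0.5,0,0],[0,0,0],-0.1],[[0,0,0],[0,0,0],-0.1],[[0,0,0],[0,0,0],-0.1],[[0,0,0],[0,0,0],-0.1],[[0,0,0],[0,0,0],-0.1],[[0,0,0],[0,0,0],-0.1],[[0,0,0],[0,0,0],-0.1],[[0,0,0],[0,0,0],-0.1],[[0,0,0],[0,0,0],-0.1]]'
python3 - <<'E'
from h import *
def inv(n,m,z):return least_squares(lambda p:proj(n,[[p[0],p[1],z]])[0]-m,[500,-100]).x
for nm,im in(("now",bot.capture("side")),("start",cv2.imread("pics/side0.png"))):
    hsv=cv2.cvtColor(im,cv2.COLOR_BGR2HSV)
    m=cv2.inRange(hsv,(0,150,80),(7,255,255))|cv2.inRange(hsv,(174,150,80),(180,255,255))
    k,l,st,c=cv2.connectedComponentsWithStats(m)
    for i in range(1,k):
        if st[i,4]>60 and 300<c[i][0]<360:print(nm,st[i].tolist(),c[i].round(1),inv("side",c[i],117).round(1))
    g=cv2.cvtColor(im,cv2.COLOR_BGR2GRAY);print(g[225:255,284:296].mean(1).round().astype(int).tolist())
    o=cv2.inRange(hsv,(8,120,90),(20,255,255));ys,xs=np.nonzero(o[200:280,260:330]);print(xs.min()+260 if len(xs) else None,xs.max()+260 if len(xs) else None,ys.max()+200 if len(xs) else None)
o=bot.get_obs();print(o["time"],o["tool_pos"],o["contact_force"])
E
```

```text
time: 45.85
tool_pos: [460.8, -30.6, 273.3]
tcp_rot: [-3.141, -0.001, -0.649]
contact_force: [-0.4, 0.2, 0.7]
grip_width: 41.4
finger_force: 0.0
time: 46.68
tool_pos: [416.3, -30.8, 271.2]
tcp_rot: [3.141, 0.001, -0.649]
contact_force: [-0.2, -0.4, -0.9]
grip_width: 40.9
finger_force: 0.0
now [313, 229, 9, 16, 117] [317.2 236.2] [532.4 -31. ]
[93, 97, 89, 73, 46, 35, 33, 23, 12, 6, 6, 8, 7, 9, 21, 22, 44, 35, 22, 15, 38, 94, 84, 110, 152, 166, 130, 117, 123, 180]
280 300 247
start [314, 229, 10, 16, 121] [318.8 236.1] [528.7 -31.5]
[82, 84, 90, 76, 47, 36, 35, 28, 16, 14, 13, 14, 12, 56, 113, 62, 42, 35, 22, 16, 22, 105, 116, 116, 152, 184, 190, 189, 190, 190]
None None None
46.7333 [416.21550448 -30.81714849 271.28203945] [ 0.39249992 -0.25274209 -0.82742844]
```

```bash
python3 -c "
from plant import bot
print(bot.close_job())"
```

```text
the job is handed in; nothing more can be done
None
```

The job is handed in at about 47 s, with no verdict returned; final pictures showed the orange-handled supply flat in the nest, handle to the lever end, the beam home to within about 0.003 rad, and the lever at its stop.

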